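# Work the seized sprue plug out of a plaster mould

## Robot

A 7-joint arm with a two-finger parallel gripper is mounted at the origin on a cart in front of the work surface, level with it; the furniture and walls round the work are solid. World frame = base frame: x ahead of the robot, y to its left, z up, the work surface at z = 0. Lengths are in m, angles in rad, forces in N, time in s.
With the tool pointing down it reaches from about 0.4 to 0.875 m from the base axis. Payload 6.5 kg.
Tool frame: the origin (TCP) lies at the very end of the fingers, on their centre line; the grasp point (between the pads) lies 19 mm behind it; z points along the fingers, y is the line along which they close (so a half turn about z gives the same grasp; the last joint's range is limited). The gripper opens to 88 mm and grips with 3 to 60 N. Pads are 18 mm wide; open, the fingers measure 123 mm over their backs; the gripper's body (75 mm by 187 mm) begins 45 mm behind the grasp point.
Start: joints at [1.253, 0.536, -0.004, 1.538, 0.003, 1.067, -0.071], TCP at [0.162, -0.629, 0.239] pointing down, gripper open.
Joint ranges: [-2.7, 2.7], [-0.37, 2.16], [-1.27, 1.26], [0.24, 2.4], [-1.31, 4.45], [0.19, 1.91], [-2.76, 2.76]. Speed limits (rad/s): [2.39, 2.39, 3.14, 3.14, 3.14, 3.14, 3.14].

## Interface

Orientations are given as a unit quaternion [w, x, y, z].
In Python, from cell import robot gives the robot as it stands.
- The arm moves only by the shell command python3 -m pendant 'ROWS' [OPENING] [FORCE]. ROWS is JSON, a list of rows, each an object with "slide": the shift along the world's x, y, z each as a share of 1 m, from -1 to 1, a list of three; "delta_rot": the turn, a rotation vector about the world's x, y, z each as a share of pi/2 rad, from -1 to 1, a list of three. In form: [{"slide": [x, y, z], "delta_rot": [rx, ry, rz]}, ...]. A call has exactly 5 rows; each row is the pose to reach, as a shift and turn from the pose commanded when the call began; what a row does not reach only later rows make up. A row lasts 1/10 s, in which the tool goes at most 50 mm and 8.59 degrees, less where a joint would pass 70% of its speed; a pose out of reach is approached as far as the arm can. A call with a number of a shift or a turn outside -1 to 1 is refused whole. A call with a gripper value outside its range is refused whole. OPENING is the gripper command: -1 is shut, 1 is fully open, values between are in proportion, set as the call begins (- or left out, the last holds). The fingers move at their own pace and stop on an object; FORCE is the grip in N (left out, the last holds). Time passes only in rows, so rows that repeat a pose let the fingers close, or fill a call up. It gives the time, the measured TCP pose, the force, the opening and the grip force at its end, in the units of the state.
- robot.get_state(): the state, without advancing time (a new reading comes with each control period).
- robot.camera(name): name is "side" or "top" or "wrist"; returns a dict with "color" (480x640x3 uint8, red, green, blue), "range_z" (480x640 float32, m along the optical axis (not along the pixel's ray), 0 where there is no reading), "fovy" (degrees; the focal length in pixels is half the picture's height over the tangent of half this angle, whatever the lens; pixels are square), "cx", "cy" (the principal point, pixels), "dist" ([k1, k2, p1, p2, k3] as OpenCV has them; the pictures are not rectified), "R" (3x3) and "t" (3): a world point X has camera coordinates R X + t. Camera axes: x right, y down, z forward; pixel columns grow to the right and rows downward; lengths in m; the calibration is good to about 2 mm. A picture is of the moment at which its call begins.
- robot.job_done(): hands the job in; it is judged then, once.
The state is a dict: "clock": time; "joint_pos": joint angles; "qd": joint speeds; "tau": joint torques, N m; "tcp_pos": TCP position; "tcp_rot": TCP orientation; "ft_force": force on the tool from outside, world axes, zero at the start; "wrist_torque": the same for the moment, N m; "width": finger opening in m; "grasp_force": force on a finger pad.
Only numpy, scipy, OpenCV 4.12 (cv2) and the standard library are available. Lean on these libraries where they do the work, as an engineer would, in place of code of your own. Each camera call takes 0.05 s, during which the arm holds its last target. There are 200 camera calls.

## Task

The plug with the flat wooden grip has seized in the plaster mould. Free it by twisting it back and forth while pulling gently, without lifting the mould off its board, then set the plug nose down in the speckled bowl and let go, leaving the bowl standing and the other things where they are.

Things in the scene. Friction and masses are not known exactly. Their poses are not given: they have to be found in the camera images.
- board: fixed plywood board 150x135x12 mm lying on the counter, with low wooden cleats (16 mm) round the mould; origin under its centre, x and y along its sides, z up. The bore of the mould is on its z axis.
- mould (a joint): height in m by which the white plaster mould has been lifted off its board (0 = resting). The mould is a block 110x95x55 mm, its top 67 mm above the counter, of 0.9 to 1.6 kg; cleats keep it from shifting and turning, but nothing except its weight holds it down: a pull of up to 8 N never lifts it, one of 18 N always does
- mould_mouth (a point): centre of the mouth of the upright bore (21 mm wide, 48 mm deep) in the mould's top. It grips the stem: friction of 25 to 65 N (unknown, about twice the mould's weight or more) acts against the stem's motion, so a straight pull lifts the mould. While the stem is turned, most of it acts round the stem (up to 0.6 N m) and a light pull makes it rise
- plug: the plug, 98 mm long, 0.11 kg: round-nosed metal stem 18 mm thick reaching 42 mm down from its origin, collar 29 mm wide and 6 mm high, 14 mm neck, then a flat wooden grip 46 mm long (plug x), 14 mm thick (plug y), from 18 to 56 mm up. Origin on its axis at the collar's underside, which at the start rests on the mould's top; z points along the axis to the grip
- plug_grip (a point): centre of the plug's wooden grip, on its axis 37 mm above the plug's origin. How far the plug rises per turn under a light pull depends on the unknown friction (roughly 1 to 5 mm per rad); raise it faster than that and the pull grows until the mould lifts, so go by the pull felt
- plug_nose (a point): tip of the plug's round nose, on its axis 42 mm below the plug's origin. The plug runs free once it has risen about 16 mm and is out of the bore at 42 mm
- bowl: loose speckled cream bowl 95 mm wide and 60 mm high, about 0.35 kg, its inner floor about 9 mm above the counter; origin under its centre, z up. A plug let go nose down on its floor leans against the rim and stays
- wax_pot: small round pot 62 mm wide, 35 mm high, between mould and bowl, to be left alone; origin under its centre
- plaster_cast: rounded white plaster lump 67x73x36 mm behind the mould, to be left alone; origin under its centre
- glaze_jar: lidded pot 68 mm wide, 62 mm high, behind the bowl, to be left alone; origin under its centre
- spring_clamp: black spring clamp 63x105x20 mm lying behind the mould, to be left alone; origin under its centre
Not all that is in view belongs to the job. What is shaped like the plug but pink or yellow is not meant.

How it is judged:
On the way:
1. the plug has been drawn clear of the bore while the mould rests on its board (z of plug_nose in the frame of mould_mouth above 0.003 m and value of joint mould below 0.002 m), for 0.1 s.
At the end, for the whole second after the job is handed in: The plug rests, released and still (under 20 mm/s), nose down in the bowl: nose within 45 mm of the bowl's axis and under 45 mm high, grip over 45 mm high; the bowl stands on the counter tilted less than 0.2 rad, and the mould sits down on its board (horizontal distance between plug_nose and bowl below 0.045 m and height (world z) of plug_nose below 0.045 m and height (world z) of plug_grip above 0.045 m and linear speed of plug below 0.02 m/s and angle between bowl's own z axis and vertical below 0.2 rad and height (world z) of bowl below 0.01 m and value of joint mould below 0.002 m); the robot touches nothing.
It fails at once if the mould is lifted more than 5 mm off its board (value of joint mould above 0.005 m).
It fails at once if away from the mould, the plug is let go while its nose is more than 60 mm above the counter (higher than the bowl's rim) (horizontal distance between plug and mould_mouth above 0.08 m and contact force between the fingers and plug below 0.05 N and height (world z) of plug_nose above 0.06 m).
It fails at once if a bystander is shifted by more than 30 mm (distance of any of wax_pot, plaster_cast, glaze_jar, spring_clamp from where it was at the start of the episode above 0.03 m).
It fails at once if the bowl is pushed more than 50 mm (distance of bowl from where it was at the start of the episode above 0.05 m).
It also fails if it takes over 72 s, if anything falls off the work surface, if the arm or the gripper's body presses on something with over 40 N, if the wrist force passes 120 N, or if a joint passes its speed limit or range.

## Working session

There is one attempt and no reset: what is moved stays moved. The work goes in short steps, Python scripts to look and compute and a shell command to move; the robot and the scene stay as the last step left them, time stands still between calls to the robot, and variables do not carry over. Pictures are saved under pics/ and viewed, at most 10 in all, crops included, and the job is handed in when it is done.

```bash
mkdir -p pics; ls; cat > h.py <<'E'
import numpy as np,cv2
from cell import robot
def cam(n):
    c=robot.camera(n); f=240/np.tan(np.radians(c["fovy"])/2)
    c["K"]=np.array([[f,0,c["cx"]],[0,f,c["cy"]],[0,0,1]]); c["R"]=np.array(c["R"]);c["t"]=np.array(c["t"]);c["dist"]=np.array(c["dist"],float)
    return c
def save(c,p): cv2.imwrite(p,c["color"][:,:,::-1])
def cloud(c):
    v,u=np.mgrid[0:480,0:640]
    n=cv2.undistortPoints(np.stack([u,v],-1).reshape(-1,1,2).astype(float),c["K"],c["dist"]).reshape(480,640,2)
    z=c["range_z"]; P=np.dstack([n*z[...,None],z])
    W=(P-c["t"])@c["R"]; W[z<=0]=np.nan
    return W
E
python3 - <<'E'
from h import *
for n in("top","side"):
    c=cam(n); save(c,f"pics/{n}1.png"); np.savez(f"{n}1.npz",W=cloud(c),col=c["color"]); print(n,c["fovy"],-c["R"].T@c["t"])
print(robot.get_state())
E
```

```text
pics
top 56.81939848297454 [ 0.32585937 -0.21155118  0.93507211]
side 53.61852136365205 [0.44723486 0.53108799 0.56511858]
{'clock': 0.1, 'joint_pos': array([ 1.2528361 ,  0.53709033, -0.00445447,  1.53875906,  0.00260332,
        1.06731149, -0.07121269]), 'qd': array([ 0.00014098, -0.00181733, -0.00015005, -0.00171922, -0.00052806,
       -0.00121358, -0.00126559]), 'tau': array([ 3.15375131e-03, -5.72080278e+01,  9.94174518e-01, -2.52229857e+01,
       -5.61954640e-02,  1.33937836e-02,  6.04831666e-05]), 'tcp_pos': array([ 0.16177863, -0.62897319,  0.23793255]), 'tcp_rot': array([-7.66158014e-04,  9.92082593e-01,  1.25584709e-01, -1.52624665e-04]), 'ft_force': array([ 0.73372449,  0.31747379, -0.13579677]), 'wrist_torque': array([-0.03082563,  0.01469255, -0.02808899]), 'grasp_force': 0.0, 'width': 0.0881905322204886}
```

View pics/top1.png

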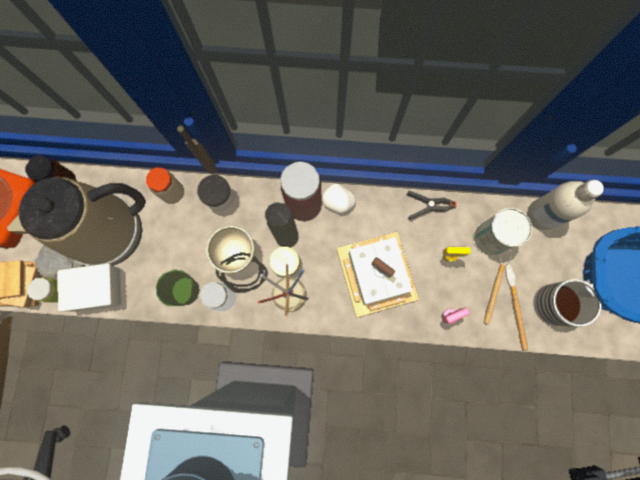

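View pics/side1.png

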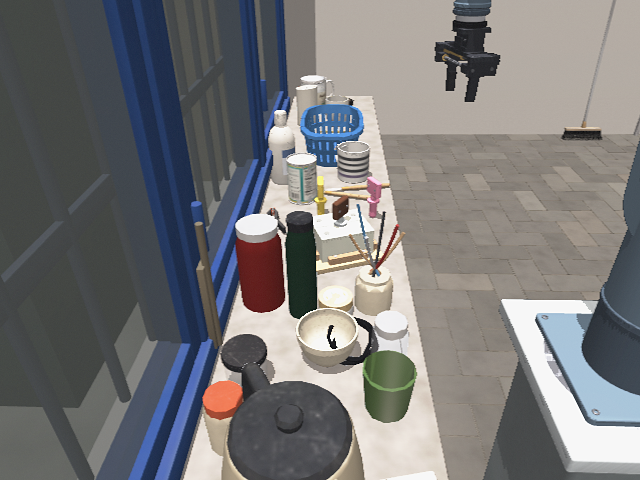

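The top view shows the brown grip at (383,267) on the white mould, the bowl at (232,250), the wax pot at (285,260), and a tall brush jar at (290,290). The side view confirms the layout: dark bottle and brush jar stand tall beside the transfer path.

```bash
python3 - <<'E'
import numpy as np,cv2
d=np.load("top1.npz");W=d["W"];col=d["col"]
hsv=cv2.cvtColor(col,cv2.COLOR_RGB2HSV)
def box(u0,u1,v0,v1):
    m=np.zeros((480,640),bool);m[v0:v1,u0:u1]=1;return m
g=box(365,402,250,285)&(W[...,2]>.1)
P=W[g];print("grip",len(P),np.median(P,0),P[:,2].max(), P[:,:2].mean(0)); r=cv2.minAreaRect(P[:,:2].astype(np.float32));print(r, cv2.boxPoints(r))
m=box(340,420,230,320)&(abs(W[...,2]-.067)<.006)
P=W[m];print("mould",len(P),P.mean(0),cv2.minAreaRect(P[:,:2].astype(np.float32)))
b=box(335,425,225,325)&(abs(W[...,2]-.012)<.005);P=W[b];print("board",cv2.minAreaRect(P[:,:2].astype(np.float32)))
b=box(200,262,222,282)&(abs(W[...,2]-.058)<.006);P=W[b];print("bowlrim",len(P),cv2.minEnclosingCircle(P[:,:2].astype(np.float32)))
b=box(265,303,243,278)&(abs(W[...,2]-.033)<.006);P=W[b];print("wax",len(P),cv2.minEnclosingCircle(P[:,:2].astype(np.float32)))
for n,bx in dict(brush=(255,315,262,318),bottle=(262,298,200,245),redjar=(278,325,160,222),jar2=(195,235,170,216),white=(200,236,280,312),green=(155,200,268,308),yellow=(440,475,243,268),pink=(438,472,300,330),cast=(320,358,180,216),clamp=(402,460,186,225)).items():
    k=box(*bx)&(W[...,2]>.015);P=W[k];print(n,np.nanmin(P,0).round(3),np.nanmax(P,0).round(3))
k=box(205,285,225,300)&(hsv[...,2]<60);P=W[k];print("black",np.nanmin(P,0),np.nanmax(P,0))
E
```

```text
grip 220 [ 0.44333502 -0.30992671  0.12200539] 0.1265239201259577 [ 0.44328379 -0.30967939]
((0.4444392919540405, -0.3105739951133728), (0.044853463768959045, 0.014473684132099152), 56.33147048950195) [[ 0.42598325 -0.3252268 ]
 [ 0.4380291  -0.33325085]
 [ 0.46289533 -0.29592118]
 [ 0.45084947 -0.28789714]]
mould 2432 [ 0.44317159 -0.31016716  0.06728859] ((0.4446942210197449, -0.31060707569122314), (0.11015421897172928, 0.09525756537914276), 19.93806266784668)
board ((0.44448885321617126, -0.3107617497444153), (0.1495894193649292, 0.13533473014831543), 19.841354370117188)
bowlrim 305 ((0.4638405442237854, -0.008401474915444851), 0.048596080392599106)
wax 668 ((0.4571077823638916, -0.11938869208097458), 0.03543734923005104)
brush [ 0.339 -0.18   0.015] [ 0.452 -0.058  0.195]
bottle [ 0.484 -0.141  0.015] [ 0.565 -0.092  0.199]
redjar [ 0.497 -0.189  0.015] [ 0.638 -0.09   0.199]
jar2 [ 0.551 -0.004  0.017] [0.623 0.083 0.097]
white [ 0.342 -0.024  0.015] [0.405 0.03  0.096]
green [0.344 0.052 0.015] [0.414 0.123 0.082]
yellow [ 0.476 -0.477  0.016] [ 0.497 -0.431  0.102]
pink [ 0.353 -0.476  0.017] [ 0.382 -0.432  0.103]
cast [ 0.566 -0.254  0.015] [ 0.633 -0.179  0.135]
clamp [ 0.567 -0.47   0.015] [ 0.628 -0.347  0.086]
black [ 0.48931044 -0.10235204  0.15377266] [ 0.48931044 -0.10235204  0.15377266]
```

```bash
python3 -m pendant '[{"slide":[0.05,0.055,0],"delta_rot":[0,0,0.09]},{"slide":[0.1,0.11,0],"delta_rot":[0,0,0.18]},{"slide":[0.14,0.16,0],"delta_rot":[0,0,0.27]},{"slide":[0.17,0.19,0],"delta_rot":[0,0,0.36]},{"slide":[0.2,0.22,0],"delta_rot":[0,0,0.466]}]' 1 
python3 -m pendant '[{"slide":[0.03,0.035,0],"delta_rot":[0,0,0]},{"slide":[0.06,0.07,0],"delta_rot":[0,0,0]},{"slide":[0.083,0.098,-0.02],"delta_rot":[0,0,0]},{"slide":[0.083,0.098,-0.038],"delta_rot":[0,0,0]},{"slide":[0.083,0.098,-0.038],"delta_rot":[0,0,0]}]'
python3 - <<'E'
from h import *
s=robot.get_state();print(s["tcp_pos"],s["tcp_rot"],s["joint_pos"])
q=s["tcp_rot"];from scipy.spatial.transform import Rotation as Ro
R=Ro.from_quat([q[1],q[2],q[3],q[0]]).as_matrix();print(R)
c=cam("wrist");save(c,"pics/w1.png");W=cloud(c)
g=(W[...,2]>.108)&(W[...,2]<.135)&(np.hypot(W[...,0]-.4444,W[...,1]+.3107)<.035)
P=W[g];print(len(P),np.median(P[:,2]),cv2.minAreaRect(P[:,:2].astype(np.float32)))
d=np.load("top1.npz");W=d["W"].reshape(-1,3);col=d["col"].reshape(-1,3)
k=(W[:,2]>.1)&(np.hypot(W[:,0]-.4638,W[:,1]+.0084)<.17)
P=W[k]-[.4638,-.0084,0]
for p in P[::6]: print(p.round(3),end=" ")
E
```

```text
clock: 0.6
tcp_pos: [0.3301, -0.4421, 0.2385]
tcp_rot: [-0.0, 0.884, 0.468, -0.0]
ft_force: [0.3, 0.9, 0.7]
width: 0.088
grasp_force: 0.0
clock: 1.1
tcp_pos: [0.4115, -0.3439, 0.1985]
tcp_rot: [-0.002, 0.885, 0.466, -0.001]
ft_force: [-0.3, 0.2, 0.1]
width: 0.0881
grasp_force: 0.0
[ 0.41154393 -0.34388739  0.19848801] [-0.00222405  0.8846974   0.46615947 -0.00095874] [ 0.83058611  0.41257869 -0.27562679  1.86090329  0.14006276  0.89172129
 -0.11268337]
[[ 5.65388855e-01  8.24815876e-01 -3.76991892e-03]
 [ 8.24824406e-01 -5.65380801e-01  3.04136046e-03]
 [ 3.77122619e-04 -4.82907244e-03 -9.99988269e-01]]
1610 0.12310408173915799 ((0.4439784586429596, -0.3120245337486267), (0.04523937404155731, 0.014126654714345932), 56.65763854980469)
[0.163 0.048 0.547] [0.164 0.04  0.546] [0.164 0.034 0.547] [0.17  0.005 0.543] [0.164 0.043 0.545] [0.164 0.036 0.545] [ 0.17  -0.001  0.543] [0.164 0.041 0.544] [0.163 0.034 0.545] [0.169 0.004 0.541] [0.164 0.044 0.543] [0.163 0.037 0.544] [0.167 0.033 0.54 ] [0.17  0.006 0.539] [0.163 0.042 0.542] [0.165 0.036 0.541] [0.169 0.005 0.538] [0.164 0.042 
[... 15783 characters left out ...]
44  0.122] [-0.068 -0.112  0.112] [-0.067 -0.14   0.119] [-0.07  -0.112  0.112] [-0.068 -0.138  0.113] [-0.072 -0.115  0.108] [-0.074 -0.114  0.109] [-0.075 -0.113  0.104] [-0.076 -0.117  0.1  ] [-0.085 -0.115  0.109] [-0.083 -0.138  0.105] [-0.087 -0.112  0.116] [-0.084 -0.137  0.104] [-0.09  -0.106  0.128] [-0.088 -0.115  0.112] [-0.093 -0.103  0.141] [-0.091 -0.112  0.126] [-0.096 -0.101  0.151] [-0.094 -0.109  0.129] [-0.099 -0.095  0.173] [-0.097 -0.103  0.154] [-0.092 -0.13   0.106] [-0.101 -0.096  0.177] [-0.099 -0.103  0.153] [-0.104 -0.088  0.19 ] [-0.103 -0.096  0.175] [-0.106 -0.088  0.191] [-0.104 -0.096  0.174] [-0.1   -0.128  0.115] [-0.104 -0.129  0.123] [-0.108 -0.13   0.13 ]
```

View pics/w1.png

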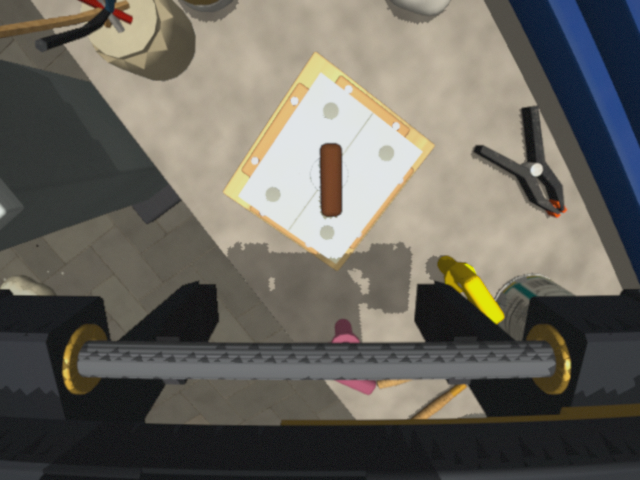

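The wrist view shows the grip upright in the picture at (331,180), parallel to the fingers' pads, with nothing beside the mould in the way. I move over it and lower.

```bash
python3 -m pendant '[{"slide":[0.032,0.0325,0],"delta_rot":[0,0,0.01]},{"slide":[0.0325,0.0325,-0.02],"delta_rot":[0,0,0.01]},{"slide":[0.0325,0.0325,-0.065],"delta_rot":[0,0,0.01]},{"slide":[0.0325,0.0325,-0.1],"delta_rot":[0,0,0.01]},{"slide":[0.0325,0.0325,-0.112],"delta_rot":[0,0,0.01]}]'
python3 -m pendant '[{"slide":[0,0,0],"delta_rot":[0,0,0]},{"slide":[0,0,0],"delta_rot":[0,0,0]},{"slide":[0,0,0],"delta_rot":[0,0,0]},{"slide":[0,0,0],"delta_rot":[0,0,0]},{"slide":[0,0,0],"delta_rot":[0,0,0]}]'
python3 -c "
from h import *
c=cam('wrist');save(c,'pics/w2.png')"
```

```text
clock: 1.65
tcp_pos: [0.4427, -0.3139, 0.0865]
tcp_rot: [-0.002, 0.882, 0.471, -0.001]
ft_force: [0.3, -0.1, -0.6]
width: 0.0883
grasp_force: 0.0
clock: 2.15
tcp_pos: [0.4454, -0.3138, 0.0897]
tcp_rot: [0.001, 0.882, 0.472, 0.0]
ft_force: [-0.6, 0.1, -0.2]
width: 0.0881
grasp_force: 0.0
```

View pics/w2.png

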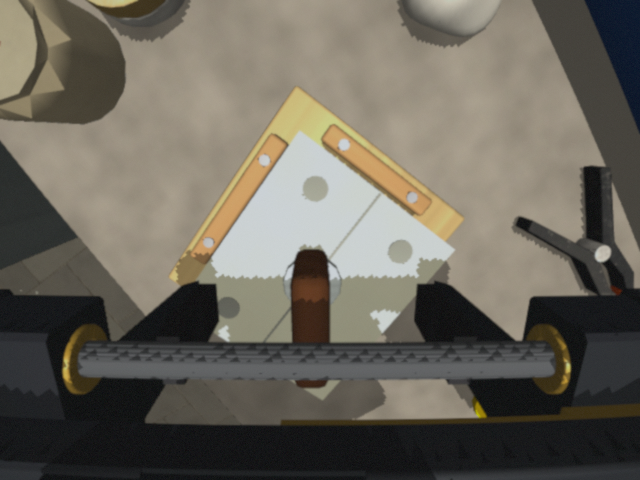

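Grip at (312,300–380) lies centred between the fingers (316). Tiny correction, then close.

```bash
python3 -m pendant '[{"slide":[-0.001,0.002,-0.002],"delta_rot":[0,0,0]},{"slide":[-0.001,0.002,-0.003],"delta_rot":[0,0,0]},{"slide":[-0.001,0.002,-0.003],"delta_rot":[0,0,0]},{"slide":[-0.001,0.002,-0.003],"delta_rot":[0,0,0]},{"slide":[-0.001,0.002,-0.003],"delta_rot":[0,0,0]}]'
python3 -m pendant '[{"slide":[0,0,0],"delta_rot":[0,0,0]},{"slide":[0,0,0],"delta_rot":[0,0,0]},{"slide":[0,0,0],"delta_rot":[0,0,0]},{"slide":[0,0,0],"delta_rot":[0,0,0]},{"slide":[0,0,0],"delta_rot":[0,0,0]}]' -1 50
python3 -m pendant '[{"slide":[0,0,0],"delta_rot":[0,0,0]},{"slide":[0,0,0],"delta_rot":[0,0,0]},{"slide":[0,0,0],"delta_rot":[0,0,0]},{"slide":[0,0,0],"delta_rot":[0,0,0]},{"slide":[0,0,0],"delta_rot":[0,0,0]}]'
```

```text
clock: 2.7
tcp_pos: [0.4439, -0.3115, 0.0857]
tcp_rot: [0.0, 0.882, 0.472, -0.0]
ft_force: [-0.3, -0.0, 0.0]
width: 0.0878
grasp_force: 0.0
clock: 3.2
tcp_pos: [0.4439, -0.3114, 0.0857]
tcp_rot: [0.0, 0.882, 0.472, 0.0]
ft_force: [0.1, 0.6, -0.8]
width: 0.0505
grasp_force: 0.0
clock: 3.7
tcp_pos: [0.4441, -0.3116, 0.0858]
tcp_rot: [0.0, 0.882, 0.472, 0.0]
ft_force: [0.8, -1.1, 0.1]
width: 0.0137
grasp_force: 50.0
```

```bash
python3 -m pendant '[{"slide":[0,0,0],"delta_rot":[0,0,0.08]},{"slide":[0,0,0],"delta_rot":[0,0,0.17]},{"slide":[0,0,0.0003],"delta_rot":[0,0,0.26]},{"slide":[0,0,0.0006],"delta_rot":[0,0,0.35]},{"slide":[0,0,0.001],"delta_rot":[0,0,0.44]}]'
python3 -c "
from h import *
s=robot.get_state();print(s['ft_force'],s['wrist_torque'],s['tcp_pos'],s['joint_pos'])"
```

```text
clock: 4.2
tcp_pos: [0.4442, -0.3117, 0.0862]
tcp_rot: [0.0, 0.668, 0.744, 0.0]
ft_force: [3.1, -2.1, -10.9]
width: 0.0138
grasp_force: 50.1
[  3.09046452  -2.06152492 -10.92452535] [-0.4555325  -0.90308958 -0.22852121] [ 0.44416398 -0.3117244   0.08624982] [ 0.8537076   0.61414915 -0.42281928  1.90723802  0.37639047  0.69740446
  0.31580299]
```

```bash
python3 -m pendant '[{"slide":[0,0,0],"delta_rot":[0,0,-0.09]},{"slide":[0,0,0],"delta_rot":[0,0,-0.18]},{"slide":[0,0,0],"delta_rot":[0,0,-0.27]},{"slide":[0,0,0],"delta_rot":[0,0,-0.36]},{"slide":[0,0,0],"delta_rot":[0,0,-0.45]}]'
python3 -c "
from h import *
s=robot.get_state();print(s['ft_force'],s['wrist_torque'],s['tcp_pos'])"
```

```text
clock: 4.7
tcp_pos: [0.4441, -0.3117, 0.0866]
tcp_rot: [0.0, 0.886, 0.463, 0.0]
ft_force: [1.1, -1.2, -4.6]
width: 0.0136
grasp_force: 50.0
[ 1.0708502  -1.21677533 -4.62110399] [-0.35396432 -0.23887568  0.25120591] [ 0.444106   -0.31167855  0.08655045]
```

```bash
python3 -m pendant '[{"slide":[0,0,0.0002],"delta_rot":[0,0,-0.09]},{"slide":[0,0,0.0004],"delta_rot":[0,0,-0.18]},{"slide":[0,0,0.0006],"delta_rot":[0,0,-0.27]},{"slide":[0,0,0.0008],"delta_rot":[0,0,-0.36]},{"slide":[0,0,0.001],"delta_rot":[0,0,-0.45]}]' | grep -E "pos|force"
python3 -m pendant '[{"slide":[0,0,0.0001],"delta_rot":[0,0,0.09]},{"slide":[0,0,0.0003],"delta_rot":[0,0,0.18]},{"slide":[0,0,0.0005],"delta_rot":[0,0,0.27]},{"slide":[0,0,0.0007],"delta_rot":[0,0,0.36]},{"slide":[0,0,0.0008],"delta_rot":[0,0,0.45]}]'| grep -E "pos|force"
```

```text
tcp_pos: [0.4439, -0.3114, 0.0871]
ft_force: [1.6, -1.6, -8.4]
grasp_force: 50.0
tcp_pos: [0.444, -0.3117, 0.088]
ft_force: [3.2, -2.1, -7.7]
grasp_force: 50.1
```

```bash
python3 -m pendant '[{"slide":[0,0,0.0002],"delta_rot":[0,0,0.09]},{"slide":[0,0,0.0004],"delta_rot":[0,0,0.18]},{"slide":[0,0,0.0006],"delta_rot":[0,0,0.27]},{"slide":[0,0,0.0008],"delta_rot":[0,0,0.36]},{"slide":[0,0,0.001],"delta_rot":[0,0,0.45]}]' | grep -E "pos|ft"
python3 -m pendant '[{"slide":[0,0,0],"delta_rot":[0,0,-0.09]},{"slide":[0,0,0.0002],"delta_rot":[0,0,-0.18]},{"slide":[0,0,0.0004],"delta_rot":[0,0,-0.27]},{"slide":[0,0,0.0006],"delta_rot":[0,0,-0.36]},{"slide":[0,0,0.0008],"delta_rot":[0,0,-0.45]}]'| grep -E "pos|ft"
python3 -m pendant '[{"slide":[0,0,0.0002],"delta_rot":[0,0,-0.09]},{"slide":[0,0,0.0004],"delta_rot":[0,0,-0.18]},{"slide":[0,0,0.0006],"delta_rot":[0,0,-0.27]},{"slide":[0,0,0.0008],"delta_rot":[0,0,-0.36]},{"slide":[0,0,0.001],"delta_rot":[0,0,-0.45]}]'| grep -E "pos|ft"
```

```text
tcp_pos: [0.4441, -0.3118, 0.0889]
ft_force: [3.2, -1.6, -10.1]
tcp_pos: [0.444, -0.3117, 0.0896]
ft_force: [2.5, -2.6, -10.2]
tcp_pos: [0.4438, -0.3115, 0.0905]
ft_force: [2.9, -2.2, -9.8]
```

```bash
python3 -m pendant '[{"slide":[0,0,0],"delta_rot":[0,0,0.09]},{"slide":[0,0,0],"delta_rot":[0,0,0.18]},{"slide":[0,0,0],"delta_rot":[0,0,0.27]},{"slide":[0,0,0],"delta_rot":[0,0,0.36]},{"slide":[0,0,0],"delta_rot":[0,0,0.45]}]' | grep -E "pos|ft"
python3 - <<'E'
from h import *
c=cam("wrist");save(c,"pics/w3.png");W=cloud(c)
# mould points in the board-aligned frame
d=np.load("top1.npz")["W"].reshape(-1,3)
a=np.radians(19.9);ax=np.array([np.cos(a),np.sin(a)]);ay=np.array([-ax[1],ax[0]])
def f(W):
    W=W.reshape(-1,3);q=W[:,:2]-[.4444,-.3107];u=abs(q@ax);v=abs(q@ay);r=np.hypot(*q.T)
    m=(u<.05)&(v<.044)&(r>.025)&(abs(W[:,2]-.067)<.01)
    k=(u>.09)&(abs(W[:,2])<.01)&(r<.16)
    return m.sum(),np.median(W[m,2]),k.sum(),np.median(W[k,2])
print(f(W),f(d)); 
t=cam("top");print(f(cloud(t)))
E
```

```text
tcp_pos: [0.444, -0.3118, 0.091]
ft_force: [1.1, -1.8, -5.2]
(np.int64(16067), np.float64(0.06772227268651164), np.int64(34607), np.float64(0.0007300863433014782)) (np.int64(1747), np.float64(0.06728167506928347), np.int64(4967), np.float64(0.0002873047547518383))
(np.int64(217), np.float64(0.06766067166982151), np.int64(1987), np.float64(0.00022778045457297452))
```

```bash
python3 -m pendant '[{"slide":[0,0,0.0002],"delta_rot":[0,0,0.09]},{"slide":[0,0,0.0004],"delta_rot":[0,0,0.18]},{"slide":[0,0,0.0006],"delta_rot":[0,0,0.27]},{"slide":[0,0,0.0008],"delta_rot":[0,0,0.36]},{"slide":[0,0,0.001],"delta_rot":[0,0,0.45]}]' | grep -E "pos|ft"
python3 -m pendant '[{"slide":[0,0,0],"delta_rot":[0,0,-0.09]},{"slide":[0,0,0.0002],"delta_rot":[0,0,-0.18]},{"slide":[0,0,0.0004],"delta_rot":[0,0,-0.27]},{"slide":[0,0,0.0006],"delta_rot":[0,0,-0.36]},{"slide":[0,0,0.0008],"delta_rot":[0,0,-0.45]}]'| grep -E "pos|ft"
python3 -m pendant '[{"slide":[0,0,0.0002],"delta_rot":[0,0,-0.09]},{"slide":[0,0,0.0004],"delta_rot":[0,0,-0.18]},{"slide":[0,0,0.0006],"delta_rot":[0,0,-0.27]},{"slide":[0,0,0.0008],"delta_rot":[0,0,-0.36]},{"slide":[0,0,0.001],"delta_rot":[0,0,-0.45]}]'| grep -E "pos|ft"
python3 -m pendant '[{"slide":[0,0,0],"delta_rot":[0,0,0.09]},{"slide":[0,0,0.0002],"delta_rot":[0,0,0.18]},{"slide":[0,0,0.0004],"delta_rot":[0,0,0.27]},{"slide":[0,0,0.0006],"delta_rot":[0,0,0.36]},{"slide":[0,0,0.0008],"delta_rot":[0,0,0.45]}]'| grep -E "pos|ft"
```

```text
tcp_pos: [0.4441, -0.3117, 0.0919]
ft_force: [3.3, -2.1, -8.7]
tcp_pos: [0.4438, -0.3117, 0.0925]
ft_force: [3.2, -2.6, -9.9]
tcp_pos: [0.4437, -0.3115, 0.0935]
ft_force: [2.2, -1.9, -10.1]
tcp_pos: [0.4438, -0.3118, 0.0943]
ft_force: [2.3, -2.8, -8.5]
```

```bash
python3 -m pendant '[{"slide":[0,0,0.0002],"delta_rot":[0,0,0.09]},{"slide":[0,0,0.0004],"delta_rot":[0,0,0.18]},{"slide":[0,0,0.0006],"delta_rot":[0,0,0.27]},{"slide":[0,0,0.0008],"delta_rot":[0,0,0.36]},{"slide":[0,0,0.001],"delta_rot":[0,0,0.45]}]' | grep -E "pos|ft"
python3 -m pendant '[{"slide":[0,0,0],"delta_rot":[0,0,-0.09]},{"slide":[0,0,0.0002],"delta_rot":[0,0,-0.18]},{"slide":[0,0,0.0004],"delta_rot":[0,0,-0.27]},{"slide":[0,0,0.0006],"delta_rot":[0,0,-0.36]},{"slide":[0,0,0.0008],"delta_rot":[0,0,-0.45]}]'| grep -E "pos|ft"
python3 -m pendant '[{"slide":[0,0,0.0002],"delta_rot":[0,0,-0.09]},{"slide":[0,0,0.0004],"delta_rot":[0,0,-0.18]},{"slide":[0,0,0.0006],"delta_rot":[0,0,-0.27]},{"slide":[0,0,0.0008],"delta_rot":[0,0,-0.36]},{"slide":[0,0,0.001],"delta_rot":[0,0,-0.45]}]'| grep -E "pos|ft"
python3 -m pendant '[{"slide":[0,0,0],"delta_rot":[0,0,0.09]},{"slide":[0,0,0.0002],"delta_rot":[0,0,0.18]},{"slide":[0,0,0.0004],"delta_rot":[0,0,0.27]},{"slide":[0,0,0.0006],"delta_rot":[0,0,0.36]},{"slide":[0,0,0.0008],"delta_rot":[0,0,0.45]}]'| grep -E "pos|ft"
python3 - <<'E'
from h import *
W=cloud(cam("wrist")).reshape(-1,3)
a=np.radians(19.9);ax=np.array([np.cos(a),np.sin(a)]);ay=np.array([-ax[1],ax[0]])
q=W[:,:2]-[.4444,-.3107];u=abs(q@ax);v=abs(q@ay);r=np.hypot(*q.T)
m=(u<.05)&(v<.044)&(r>.025)&(abs(W[:,2]-.067)<.01);k=(u>.09)&(abs(W[:,2])<.01)&(r<.16)
print(np.median(W[m,2])-np.median(W[k,2]))
E
```

```text
tcp_pos: [0.4439, -0.312, 0.0955]
ft_force: [2.2, -2.3, -8.3]
tcp_pos: [0.4437, -0.3121, 0.0965]
ft_force: [0.1, -2.8, -3.7]
tcp_pos: [0.4437, -0.3118, 0.0978]
ft_force: [1.1, -1.2, -1.5]
tcp_pos: [0.444, -0.3116, 0.0987]
ft_force: [0.2, -1.3, -0.9]
0.06699602409715741
```

```bash
python3 -m pendant '[{"slide":[0,0,0.0005],"delta_rot":[0,0,0.09]},{"slide":[0,0,0.001],"delta_rot":[0,0,0.18]},{"slide":[0,0,0.0015],"delta_rot":[0,0,0.27]},{"slide":[0,0,0.002],"delta_rot":[0,0,0.36]},{"slide":[0,0,0.0025],"delta_rot":[0,0,0.45]}]' | grep -E "pos|ft"
python3 -m pendant '[{"slide":[0,0,0.0005],"delta_rot":[0,0,-0.09]},{"slide":[0,0,0.001],"delta_rot":[0,0,-0.18]},{"slide":[0,0,0.0015],"delta_rot":[0,0,-0.27]},{"slide":[0,0,0.002],"delta_rot":[0,0,-0.36]},{"slide":[0,0,0.0025],"delta_rot":[0,0,-0.45]}]'| grep -E "pos|ft"
python3 -m pendant '[{"slide":[0,0,0.0005],"delta_rot":[0,0,0]},{"slide":[0,0,0.001],"delta_rot":[0,0,0]},{"slide":[0,0,0.0015],"delta_rot":[0,0,0]},{"slide":[0,0,0.002],"delta_rot":[0,0,0]},{"slide":[0,0,0.0025],"delta_rot":[0,0,0]}]'| grep -E "pos|ft|rot"
```

```text
tcp_pos: [0.4436, -0.3111, 0.1009]
ft_force: [0.4, 0.2, -0.6]
tcp_pos: [0.4436, -0.3111, 0.1035]
ft_force: [0.1, -0.4, -0.2]
tcp_pos: [0.4438, -0.3115, 0.106]
tcp_rot: [-0.0, 0.885, 0.465, 0.0]
ft_force: [0.3, -0.0, -1.6]
```

```bash
python3 -m pendant '[{"slide":[0,0,0.004],"delta_rot":[0,0,0]},{"slide":[0,0,0.01],"delta_rot":[0,0,0]},{"slide":[0,0,0.017],"delta_rot":[0,0,0]},{"slide":[0,0,0.024],"delta_rot":[0,0,0]},{"slide":[0,0,0.032],"delta_rot":[0,0,0]}]' | grep -E "pos|ft"
python3 -m pendant '[{"slide":[0,0,0.01],"delta_rot":[0,0,0]},{"slide":[0,0,0.03],"delta_rot":[0,0,0]},{"slide":[0,0,0.06],"delta_rot":[0,0,0]},{"slide":[0,0,0.1],"delta_rot":[0,0,0]},{"slide":[0,0,0.14],"delta_rot":[0,0,0]}]'| grep -E "pos|ft|rot|force"
python3 -c "
from h import *
c=cam('side');save(c,'pics/s2.png')
s=robot.get_state();print(s['joint_pos'],s['tcp_pos'])"
```

```text
tcp_pos: [0.4439, -0.3115, 0.1388]
ft_force: [0.3, -0.3, -1.5]
tcp_pos: [0.4435, -0.3111, 0.2799]
tcp_rot: [-0.0, 0.885, 0.465, -0.0]
ft_force: [0.7, -0.8, -1.3]
grasp_force: 50.0
[ 0.78241197  0.32055154 -0.31634914  1.7585172   0.11314102  1.0698602
 -0.17570833] [ 0.44674264 -0.31282388  0.28693594]
```

View pics/s2.png

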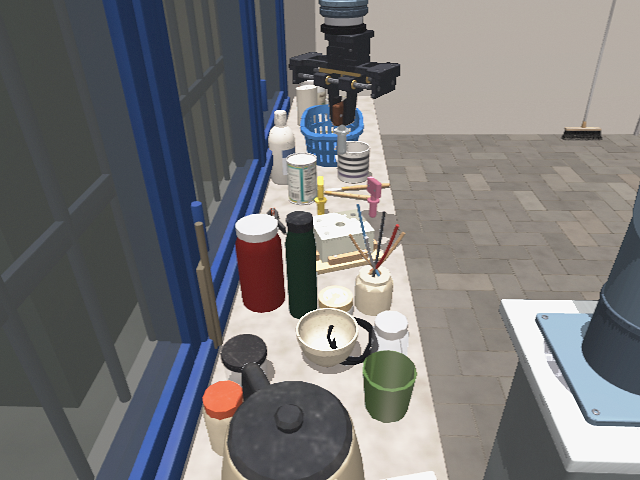

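The plug hangs straight from the gripper at (341,125), free of the mould, which sits on its board. Something black lies over the bowl rim at (362,345); I check it and the brush heights.

```bash
python3 - <<'E'
import numpy as np,cv2
d=np.load("side1.npz");W=d["W"];col=d["col"]
k=np.zeros((480,640),bool);k[200:320,345:410]=1
P=W[k];P=P[(P[:,1]>-.2)&(P[:,1]<-.03)&(P[:,0]>.3)&(P[:,0]<.5)&(P[:,2]>.1)];print("brush",P.min(0),P.max(0))
k[:]=0;k[310:370,295:382]=1;k&=(col.max(2)<75)
P=W[k];print("black",k.sum(),np.nanmin(P,0),np.nanmax(P,0));print(P[::12].round(3))
k[:]=0;k[300:370,290:365]=1;P=W[k];P=P[(abs(P[:,2]-.058)<.004)&(np.hypot(P[:,0]-.464,P[:,1]+.008)<.06)];print("rim",cv2.minEnclosingCircle(P[:,:2].astype(np.float32)))
T=np.load("top1.npz");im=T["col"][215:315,185:320]
a=cv2.resize(im,None,fx=4,fy=4);b=cv2.resize(col[295:380,285:400],None,fx=4,fy=4)
o=np.zeros((400+0,800,3),np.uint8);o[:400,:540]=a
o=np.zeros((600,800,3),np.uint8);o[:300,:405]=cv2.resize(im,None,fx=3,fy=3);o[300:555,:345]=cv2.resize(col[295:380,285:400],None,fx=3,fy=3)
cv2.imwrite("pics/b.png",o[:,:420,::-1])
E
```

```text
brush [ 0.33879356 -0.17920745  0.10011732] [ 0.43119471 -0.09190119  0.19093217]
black 614 [ 0.38866713 -0.09659173  0.00312061] [0.5211728  0.07525223 0.07371636]
[[ 0.521 -0.093  0.021]
 [ 0.5   -0.091  0.023]
 [ 0.51  -0.09   0.021]
 [ 0.515 -0.09   0.019]
 [ 0.517 -0.09   0.017]
 [ 0.515 -0.089  0.015]
 [ 0.512 -0.088  0.014]
 [ 0.52  -0.093  0.005]
 [ 0.413 -0.067  0.029]
 [ 0.408 -0.064  0.026]
 [ 0.401 -0.069  0.02 ]
 [ 0.398 -0.068  0.019]
 [ 0.394 -0.067  0.017]
 [ 0.395 -0.065  0.018]
 [ 0.399 -0.052  0.027]
 [ 0.404 -0.067  0.011]
 [ 0.456 -0.044  0.028]
 [ 0.459 -0.04   0.03 ]
 [ 0.462 -0.037  0.031]
 [ 0.461 -0.034  0.031]
 [ 0.457 -0.035  0.028]
 [ 0.392 -0.046  0.018]
 [ 0.459 -0.03   0.026]
 [ 0.395  0.015  0.069]
 [ 0.395 -0.025  0.026]
 [ 0.46  -0.022  0.023]
 [ 0.397 -0.019  0.026]
 [ 0.456 -0.025  0.014]
 [ 0.452 -0.021  0.015]
 [ 0.399 -0.009  0.027]
 [ 0.399 -0.006  0.027]
 [ 0.398 -0.006  0.025]
 [ 0.4   -0.002  0.027]
 [ 0.403  0.001  0.026]
 [ 0.396  0.011  0.035]
 [ 0.405  0.007  0.026]
 [ 0.401  0.007  0.024]
 [ 0.411  0.013  0.025]
 [ 0.406  0.016  0.026]
 [ 0.419  0.016  0.024]
 [ 0.429  0.019  0.024]
 [ 0.411  0.017  0.023]
 [ 0.422  0.021  0.024]
 [ 0.432  0.021  0.022]
 [ 0.414  0.019  0.021]
 [ 0.426  0.023  0.022]
 [ 0.412  0.07   0.074]
 [ 0.423  0.012  0.009]
 [ 0.438  0.015  0.009]
 [ 0.42   0.013  0.008]
 [ 0.429  0.013  0.005]
 [ 0.407  0.068  0.057]]
rim ((0.46390917897224426, -0.008472741581499577), 0.048679955303668976)
```

View pics/b.png

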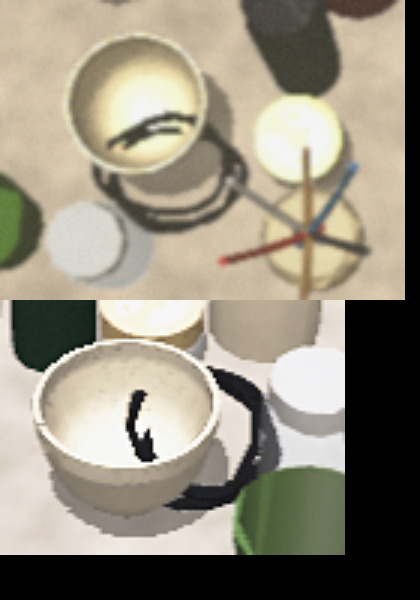

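The black loop is thin cord/shadow lying round and on the bowl's surface, so it is no obstacle; two views agree on the bowl centre (0.464,-0.008). Brushes top out at 0.195 m, under the carried nose (0.225 m).

```bash
python3 -m pendant '[{"slide":[0.002,0.02,0],"delta_rot":[0,0,0.03]},{"slide":[0.005,0.055,0],"delta_rot":[0,0,0.07]},{"slide":[0.008,0.09,0],"delta_rot":[0,0,0.11]},{"slide":[0.011,0.125,0],"delta_rot":[0,0,0.15]},{"slide":[0.013,0.16,0],"delta_rot":[0,0,0.19]}]' | grep -E "pos|force"
python3 -m pendant '[{"slide":[0.003,0.035,0],"delta_rot":[0,0,0.05]},{"slide":[0.006,0.07,0],"delta_rot":[0,0,0.1]},{"slide":[0.009,0.105,0],"delta_rot":[0,0,0.14]},{"slide":[0.012,0.13,0],"delta_rot":[0,0,0.17]},{"slide":[0.013,0.145,0],"delta_rot":[0,0,0.195]}]'| grep -E "pos|force|rot"
python3 -m pendant '[{"slide":[0,0,0],"delta_rot":[0,0,0]},{"slide":[0,0,0],"delta_rot":[0,0,0]},{"slide":[0,0,0],"delta_rot":[0,0,0]},{"slide":[0,0,0],"delta_rot":[0,0,0]},{"slide":[0,0,0],"delta_rot":[0,0,0]}]'| grep -E "pos|force|rot"
python3 -c "
from h import *
c=cam('side');save(c,'pics/s3.png')
W=cloud(c).reshape(-1,3);P=W[(np.hypot(W[:,0]-.469,W[:,1]+.006)<.02)&(W[:,2]>.1)&(W[:,2]<.28)];print(P[:,2].min(),P[P[:,2]<.25].mean(0))"
```

```text
tcp_pos: [0.4562, -0.1489, 0.2776]
ft_force: [0.6, -0.8, -0.0]
grasp_force: 50.0
tcp_pos: [0.4691, -0.0034, 0.2778]
tcp_rot: [-0.0, 0.704, 0.71, -0.0]
ft_force: [0.3, 0.4, -1.0]
grasp_force: 50.0
tcp_pos: [0.4699, -0.0073, 0.278]
tcp_rot: [0.0, 0.707, 0.707, -0.0]
ft_force: [-0.2, 0.2, -0.8]
grasp_force: 50.0
0.21822414333103007 [ 4.69099725e-01 -3.25070319e-04  2.36059913e-01]
```

View pics/s3.png

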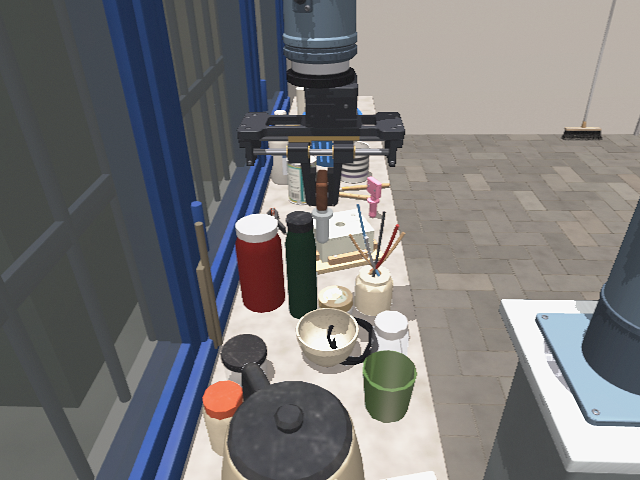

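Plug hangs at (322,225) over the bowl, upright, nose about 0.217 m. Lowering.

```bash
python3 -m pendant '[{"slide":[-0.001,0,-0.02],"delta_rot":[0,0,0]},{"slide":[-0.001,0,-0.06],"delta_rot":[0,0,0]},{"slide":[-0.001,0,-0.1],"delta_rot":[0,0,0]},{"slide":[-0.001,0,-0.14],"delta_rot":[0,0,0]},{"slide":[-0.001,0,-0.17],"delta_rot":[0,0,0]}]' | grep -E "pos|force"
python3 -m pendant '[{"slide":[0,0,-0.008],"delta_rot":[0,0,0]},{"slide":[0,0,-0.016],"delta_rot":[0,0,0]},{"slide":[0,0,-0.022],"delta_rot":[0,0,0]},{"slide":[0,0,-0.026],"delta_rot":[0,0,0]},{"slide":[0,0,-0.029],"delta_rot":[0,0,0]}]' | grep -E "pos|force"
python3 -m pendant '[{"slide":[0,0,0],"delta_rot":[0,0,0]},{"slide":[0,0,0],"delta_rot":[0,0,0]},{"slide":[0,0,0],"delta_rot":[0,0,0]},{"slide":[0,0,0],"delta_rot":[0,0,0]},{"slide":[0,0,0],"delta_rot":[0,0,0]}]'| grep -E "pos|force"
```

```text
tcp_pos: [0.4681, -0.0068, 0.1059]
ft_force: [0.5, -0.6, -1.2]
grasp_force: 50.0
tcp_pos: [0.4696, -0.0065, 0.0796]
ft_force: [0.9, 0.4, -1.3]
grasp_force: 50.0
tcp_pos: [0.469, -0.0064, 0.0792]
ft_force: [-0.4, 0.3, -1.1]
grasp_force: 50.0
```

```bash
python3 -m pendant '[{"slide":[0,0,-0.002],"delta_rot":[0,0,0]},{"slide":[0,0,-0.004],"delta_rot":[0,0,0]},{"slide":[0,0,-0.006],"delta_rot":[0,0,0]},{"slide":[0,0,-0.007],"delta_rot":[0,0,0]},{"slide":[0,0,-0.007],"delta_rot":[0,0,0]}]'| grep -E "pos|force"
python3 -m pendant '[{"slide":[0,0,0],"delta_rot":[0,0,0]},{"slide":[0,0,0],"delta_rot":[0,0,0]},{"slide":[0,0,0],"delta_rot":[0,0,0]},{"slide":[0,0,0],"delta_rot":[0,0,0]},{"slide":[0,0,0],"delta_rot":[0,0,0]}]'| grep -E "pos|force"
```

```text
tcp_pos: [0.4687, -0.0064, 0.0718]
ft_force: [-0.6, -0.2, -0.5]
grasp_force: 50.0
tcp_pos: [0.4689, -0.0064, 0.0721]
ft_force: [0.2, 0.1, -1.3]
grasp_force: 50.0
```

```bash
python3 -m pendant '[{"slide":[0,0,0],"delta_rot":[0,0,0]},{"slide":[0,0,0],"delta_rot":[0,0,0]},{"slide":[0,0,0],"delta_rot":[0,0,0]},{"slide":[0,0,0],"delta_rot":[0,0,0]},{"slide":[0,0,0],"delta_rot":[0,0,0]}]' 0.6
python3 -m pendant '[{"slide":[0,0,0],"delta_rot":[0,0,0]},{"slide":[0,0,0],"delta_rot":[0,0,0]},{"slide":[0,0,0],"delta_rot":[0,0,0]},{"slide":[0,0,0],"delta_rot":[0,0,0]},{"slide":[0,0,0],"delta_rot":[0,0,0]}]' 
python3 -c "
from h import *
c=cam('side');save(c,'pics/s4.png')"
```

```text
clock: 18.95
tcp_pos: [0.4689, -0.0064, 0.072]
tcp_rot: [0.0, 0.707, 0.708, 0.0]
ft_force: [-0.1, 0.3, 0.2]
width: 0.0516
grasp_force: 0.0
clock: 19.45
tcp_pos: [0.4689, -0.0064, 0.072]
tcp_rot: [0.0, 0.707, 0.708, -0.0]
ft_force: [0.4, -1.0, 0.1]
width: 0.0704
grasp_force: 0.0
```

View pics/s4.png

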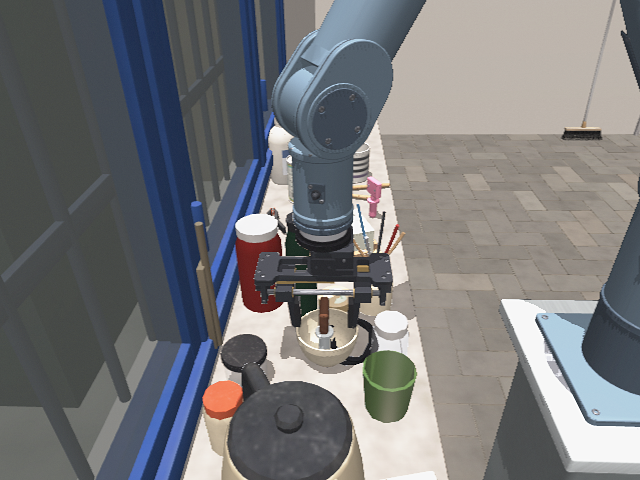

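The plug stands in the bowl at (325,325), leaning away from both fingers. Now straight up.

```bash
python3 -m pendant '[{"slide":[0,0,0.015],"delta_rot":[0,0,0]},{"slide":[0,0,0.035],"delta_rot":[0,0,0]},{"slide":[0,0,0.065],"delta_rot":[0,0,0]},{"slide":[0,0,0.105],"delta_rot":[0,0,0]},{"slide":[0,0,0.15],"delta_rot":[0,0,0]}]' | grep -E "pos|force"
python3 -m pendant '[{"slide":[0,0,0.03],"delta_rot":[0,0,0]},{"slide":[0,0,0.05],"delta_rot":[0,0,0]},{"slide":[0,0,0.05],"delta_rot":[0,0,0]},{"slide":[0,0,0.05],"delta_rot":[0,0,0]},{"slide":[0,0,0.05],"delta_rot":[0,0,0]}]' | grep -E "pos|force"
python3 - <<'E'
from h import *
c=cam("side");W=cloud(c)
h=cv2.cvtColor(c["color"],cv2.COLOR_RGB2HSV)
m=(h[...,1]>100)&(h[...,2]<160)&(h[...,0]<18)&(np.hypot(W[...,0]-.465,W[...,1]+.008)<.09)&(W[...,2]>.04)&(W[...,2]<.13)
print("grip",m.sum(),np.median(W[m],0),W[m].max(0))
P=W.reshape(-1,3);P=P[(abs(P[:,2]-.058)<.004)&(np.hypot(P[:,0]-.464,P[:,1]+.008)<.055)];print(cv2.minEnclosingCircle(P[:,:2].astype(np.float32)))
cv2.imwrite("pics/s5.png",cv2.resize(c["color"][180:400,240:440],None,fx=2.5,fy=2.5)[:,:,::-1])
E
```

```text
tcp_pos: [0.468, -0.0064, 0.2228]
ft_force: [0.5, -0.5, 0.5]
grasp_force: 0.0
tcp_pos: [0.4681, -0.0065, 0.2708]
ft_force: [0.0, -0.4, 0.3]
grasp_force: 0.0
grip 303 [0.46763854 0.01274122 0.10472776] [0.47530302 0.01886195 0.10911487]
((0.4645203649997711, -0.00899634137749672), 0.04859011247754097)
```

View pics/s5.png

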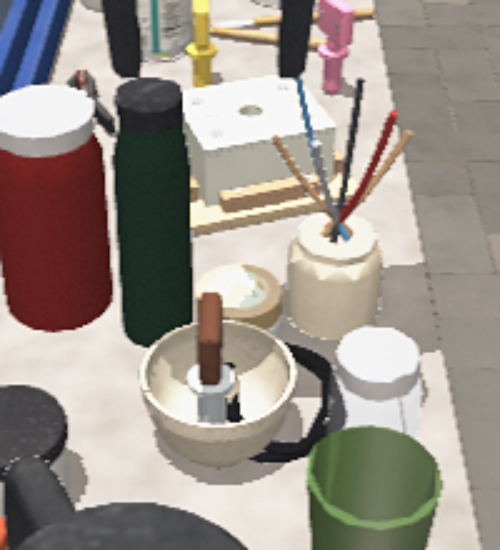

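The plug rests nose down in the bowl at (212,360 in the crop), grip up, with the bowl and mould in place and the gripper clear. I'm handing the job in.

```bash
python3 -c "
from cell import robot
print(robot.job_done())"
```

```text
the job is handed in; nothing more can be done
None
```

I twisted the plug free with the mould still on its board and set it nose down in the bowl, released; the job is handed in at about 20 s of the 72 s allowed, but the hand-in returned no verdict.

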